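# Hold a tracing template flush on a tilted drawing board

## Robot

A 6-joint arm with a two-finger parallel gripper is mounted at the origin on the work surface. World frame = base frame: x ahead of the robot, y to its left, z up, the work surface at z = 0. Lengths are in m, angles in degrees, forces in N, time in s.
With the tool pointing down it reaches from about 0.275 to 0.75 m from the base axis. Payload 10.2 kg.
Tool frame: the origin (TCP) lies midway between the tips of the shut fingers; the grasp point (between the pads) lies 19 mm behind it (env.pinch_z is the distance from the TCP to the grasp point, in m); x points along the fingers, y is the direction in which the jaws open and shut, and the axes are right-handed (so a half turn about x gives the same grasp; the last joint's range is limited). The gripper opens to 88 mm and grips with 3 to 60 N. Pads are 18 mm wide; open, the fingers measure 123 mm over their backs; the gripper's body (75 mm by 187 mm) begins 45 mm behind the grasp point.
Start: joints at [57.731, 17.928, 85.812, -0, 76.261, -12.8], TCP at [0.175, 0.495, 0.239] pointing down, gripper open.
Joint ranges: [-168.41, 168.41], [-55.51, 124.54], [10.69, 146.95], [-70.63, 250.63], [1, 178], [-165.06, 165.06]. Speed limits (degrees/s): [136.94, 136.94, 172.46, 180, 180, 180].

## Interface

Orientations are given as [roll, pitch, yaw] about the fixed x, y, z axes, in that order (R = Rz(yaw) Ry(pitch) Rx(roll)).
In Python, from station import get_state, optics, job, nets, env gives the robot as it stands. The module is installed in compiled form; this text tells all that it offers.
- The arm moves only by the tool carry_out, never from a script. Its argument "steps" is a list that holds one entry, the list of rows, each a list of 7 numbers: the shift along the tool's x, y, z in cm, then the turn, a rotation vector about the tool's x, y, z in degrees, then the gripper's target within -1 to 1 (shut at 1, half-way at 0, fully open at -1). A call has 1 to 5 rows; each row shifts and turns the commanded pose from where the row before left it, along the tool's axes as they then stand; what a row does not reach is not made up. A row lasts 1/12 s, in which the tool goes at most 41.7 mm and 7.16 degrees, less where a joint would pass 70% of its speed; a pose out of reach is approached as far as the arm can. A call with a gripper value outside its range is refused whole. The fingers move at their own pace and stop on an object; the grip force is fixed at half the most. Time passes only in rows, so rows that do not move let the fingers close. It gives the time, the measured TCP pose, the force and the opening at its end, in the units of the state.
- get_state(): the state, without advancing time (a new reading comes with each control period).
- optics.camera(name): name is "scene" or "top" or "wrist"; returns a dict with "img" (400x640x3 uint8, red, green, blue), "fx", "fy", "cx", "cy" (pixels), "dist" ([k1, k2, p1, p2, k3] as OpenCV has them; the pictures are not rectified), "rvec" (rotation vector, rad) and "tvec" (3), from world to camera coordinates, as OpenCV has them. Camera axes: x right, y down, z forward; pixel columns grow to the right and rows downward; lengths in m; the calibration is good to about 2 mm. A picture is of the moment at which its call begins. There is no depth.
- job.finish_job(): hands the job in, once; it reports no verdict.
Trained networks look in a picture, given as the dict that the camera call returned (one of the last four; its "shot" number tells which), for a name from the list of things; names that differ only in an ending like _2 or _b are one class to them, and where a whole thing is asked for, a point or a joint stands for the part that bears it (a point fixed in the world has none). Each returns a list of dicts, best first, with "p" (0 to 1); they miss things now and then, are a little off and sometimes report something else, mostly with a low value. They report only what shows in the picture. A call takes as long as a camera call. They do not tell look-alikes from the thing itself.
- nets.search_frame(picture, target): "bbox" ([centre column, centre row, width, height] in pixels, round what is visible of it).
The state is a dict: "time": time; "q": joint angles; "qvel": joint speeds; "tau": joint torques, N m; "tool_pos": TCP position; "tool_rot": TCP orientation; "contact_force": force on the tool from outside, world axes, zero at the start; "ft_torque": the same for the moment, N m; "finger_gap": finger opening in m.
Only numpy, scipy, OpenCV 4.12 (cv2) and the standard library are available. Lean on these libraries where they do the work, as an engineer would, in place of code of your own. Each camera call takes 0.05 s, during which the arm holds its last target.

## Task

Pick up the blue tag-shaped tracing template by its wooden grip, tilt it to the slope of the drawing board and lay it flush on the sheet, exactly over the tag outline drawn there (clipped end up the slope). Finish while still holding it by the grip and pressing it lightly and steadily onto the board, about as hard as a 1 kg weight would, so that it could be traced around; do not shift the board's tilt or disturb the basket, tape roll or glue stick.

Things in the scene. Friction and masses are not known exactly. Their poses are not given: they have to be found in the camera images.
- grip (a point): centre of the template's wooden grip: a bar 92 mm long (x), 18 mm wide (y), 18 mm high on two end feet, 20 mm clear of the plate; 34 mm above the plate's underside. Axes: x to the clipped narrow end, z up out of the plate. Lies flat on the table at first; 120 to 220 g. Pinched across its width at 20 N, the plate can still swing between the pads under a push at its edge; at 45 N hardly.
- underside (a point): the template's flat underside, below the grip's centre: origin of the template, a rigid blue plastic plate 5 mm thick shaped like a gift tag. From this point it reaches 65 mm to either side along x and 45 mm along y; at the +x end both corners are clipped at 45 degrees by 30 mm, leaving an end 30 mm wide with a black dot. z is up, out of the plate.
- clipped_end (a point): middle of the template's narrow clipped end, on the underside, 65 mm along x from the underside point. Same axes.
- outline (a point): centre of the tag outline drawn in dark ink on the cream sheet on the tilted board, on the working face (the sheet has no real thickness). x points up the slope to the outline's clipped end, y runs level, z is the face's outward normal. The outline is the template's shape plus 3 mm all round; the template lies right when its underside point is here with the same axes.
- board_foot (a point): middle of the low, hinged edge of the plywood drawing board, in its face, 140 mm down the slope from the outline's centre; axes as there. The board is 260 mm wide, 250 mm up the slope, 9 mm thick, rising away from the robot at 15 to 35 degrees; a ledge 10 mm wide, 8 mm high runs along the low edge. Clamp knobs hold the tilt by friction: over about 40 N at the outline it slips. The easel is fixed.
- basket: green lattice basket with scissors and pencils, 108 x 108 mm, about 165 mm high in all, loose, beyond the work; origin at the centre of its underside. Leave alone.
- tape_roll: roll of yellow tape lying flat, 72 mm across, 22 mm high, loose; origin at the centre of its underside. Leave alone.
- glue_stick: glue stick standing upright, 31 mm across, 97 mm high, loose; origin at the centre of its underside. Leave alone.
Things that resemble listed ones, but are neither listed nor needed, are in the scene too. Of the things like the part that bears grip, leave any that is red; of the rest the larger one is meant.

How it is judged (in metres and radians):
On the way:
1. the template is lifted clear of the table by its grip (height (world z) of underside above 0.04 m and contact force between the fingers and template above 2 N and contact force between template and easel below 0.1 N), for 0.2 s.
At the end, for the whole second after the job is handed in: The template is gripped, lies flush on the board (within 0.02 rad and 2 mm) and right way round on the outline (8 mm along each axis, 0.1 rad of twist), pressed on with 3 to 30 N, still, the robot itself not touching the easel, the board's tilt unchanged (x of underside in the frame of outline between -0.008 and 0.008 m and y of underside in the frame of outline between -0.008 and 0.008 m and z of underside in the frame of outline between -0.003 and 0.002 m and angle between the z axis of underside and the z axis of outline, either way round below 0.02 rad and angle between the x axis of underside and the x axis of outline, either way round below 0.1 rad and x of clipped_end in the frame of outline above 0.05 m and contact force between template and easel between 3 and 30 N and contact force between the fingers and template above 3 N and contact force between the arm and easel below 0.5 N and linear speed of template below 0.02 m/s); the arm keeps its last pose, push and grip.
It fails at once if the board's tilt was shifted (outline moved more than 8 mm) (distance of outline from where it was at the start of the episode above 0.008 m).
It fails at once if the template was rammed into the board (over 60 N) (contact force between template and easel above 60 N).
It fails at once if the basket was disturbed (distance of basket from where it was at the start of the episode above 0.02 m).
It fails at once if the tape roll was disturbed (distance of tape_roll from where it was at the start of the episode above 0.02 m).
It fails at once if the glue stick was disturbed or tipped (distance of glue_stick from where it was at the start of the episode above 0.02 m or angle between glue_stick's own z axis and vertical above 0.3 rad).
It also fails if it takes over 45 s, if anything falls off the work surface, if the arm or the gripper's body presses on something with over 40 N, if the wrist force passes 120 N, or if a joint passes its speed limit or range.

## Working session

There is one attempt and no reset: what is moved stays moved. The work goes in short steps, Python scripts to look and compute and a tool call to move; the robot and the scene stay as the last step left them, time stands still between calls to the robot, and variables do not carry over. Pictures are saved under pics/ and viewed, and the job is handed in when it is done.

Besides the shell and the picture viewer there is one more tool, called after "Emit:" by a JSON object that holds its "api" and its "payload". carry_out: Moves the arm, as the interface text tells. Its arguments: {"type":"object","properties":{"steps":{"type":"array"}},"required":["steps"]}

```bash
mkdir -p pics; ls; cat > h.py <<'E'
import numpy as np, cv2
from scipy.spatial.transform import Rotation as Rn
from station import get_state, optics, job, nets, env
def cam(n,save=None):
    c=optics.camera(n)
    if save: cv2.imwrite('pics/'+save,c['img'][:,:,::-1])
    return c
def K(c): return np.array([[c['fx'],0,c['cx']],[0,c['fy'],c['cy']],[0,0,1.]])
def proj(c,P): return cv2.projectPoints(np.asarray(P,float).reshape(-1,3),np.array(c['rvec'],float),np.array(c['tvec'],float),K(c),np.array(c['dist'],float))[0].reshape(-1,2)
def ray(c,px):
    u=cv2.undistortPoints(np.asarray(px,float).reshape(-1,1,2),K(c),np.array(c['dist'],float)).reshape(-1,2)
    R=cv2.Rodrigues(np.array(c['rvec'],float))[0]
    o=-R.T@np.array(c['tvec'],float)
    d=np.c_[u,np.ones(len(u))]@R
    return o,d
def onz(c,px,z):
    o,d=ray(c,px); return o+d*((z-o[2])/d[:,2])[:,None]
E
python3 - <<'E'
from h import *
print(get_state(),env.pinch_z)
for n in ['scene','top','wrist']:
    c=cam(n,n+'0.png')
    for t in ['grip','outline','basket','tape_roll','glue_stick']:
        try: print(n,t,[(np.round(d['bbox']).tolist(),round(d['p'],2)) for d in nets.search_frame(c,t)])
        except Exception as e: print(n,t,e)
E
```

```text
pics
{'time': 0.0, 'q': array([ 5.77311402e+01,  1.79570031e+01,  8.58527138e+01, -2.67198739e-04,
        7.62602512e+01, -1.28002032e+01]), 'qvel': array([-0.04359888, -0.01230674,  0.05502575,  0.04411868, -0.01000094,
        0.0173041 ]), 'tau': array([-2.44903495e-04, -4.02213943e+01, -2.52265370e+01,  6.94266264e-02,
        3.52850184e-02, -9.04357353e-05]), 'tool_pos': array([0.1748627 , 0.49477043, 0.23819138]), 'tool_rot': array([-102.58772387,   89.93003149, -122.05631686]), 'contact_force': array([0.09096714, 0.16383134, 0.33179071]), 'ft_torque': array([ 0.01567285, -0.02554132,  0.02815968]), 'finger_gap': 0.08817821888274803} 0.0187
scene grip [([219.0, 172.0, 37.0, 30.0], 0.93), ([267.0, 245.0, 39.0, 40.0], 0.9), ([169.0, 241.0, 28.0, 25.0], 0.61)]
scene outline [([392.0, 181.0, 99.0, 56.0], 0.84)]
scene basket [([353.0, 274.0, 52.0, 63.0], 0.73), ([268.0, 244.0, 33.0, 38.0], 0.66)]
scene tape_roll [([464.0, 181.0, 26.0, 20.0], 0.62)]
scene glue_stick [([170.0, 268.0, 26.0, 24.0], 0.69), ([353.0, 273.0, 49.0, 62.0], 0.33)]
top grip [([419.0, 295.0, 51.0, 36.0], 0.88), ([386.0, 180.0, 33.0, 45.0], 0.73), ([484.0, 212.0, 28.0, 38.0], 0.66)]
top outline [([230.0, 200.0, 110.0, 97.0], 0.76)]
top basket [([311.0, 102.0, 39.0, 46.0], 0.84), ([387.0, 180.0, 34.0, 47.0], 0.29)]
top tape_roll [([150.0, 189.0, 28.0, 30.0], 0.59)]
top glue_stick [([488.0, 171.0, 17.0, 14.0], 0.56)]
wrist grip []
wrist outline [([261.0, 368.0, 32.0, 15.0], 0.73)]
wrist basket []
wrist tape_roll []
wrist glue_stick []
```

View pics/scene0.png

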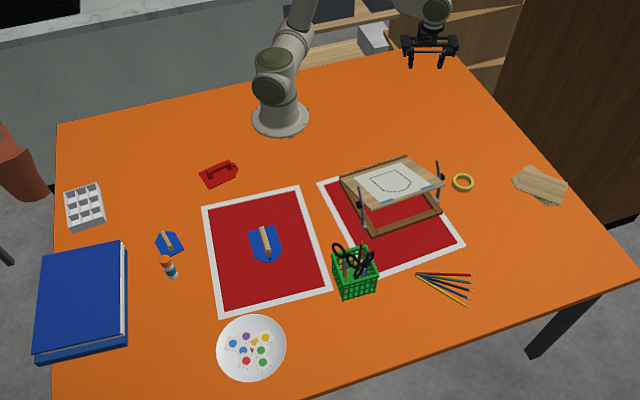

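View pics/top0.png

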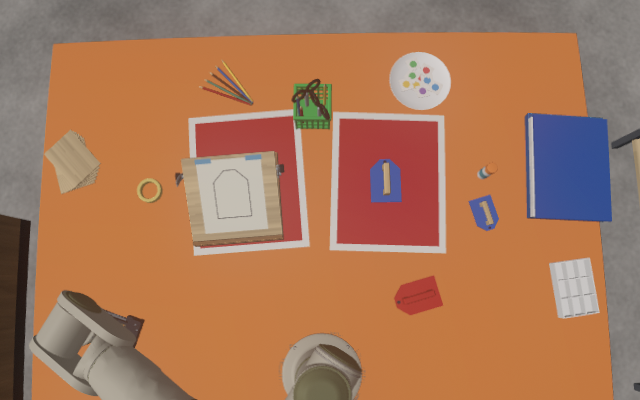

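View pics/wrist0.png

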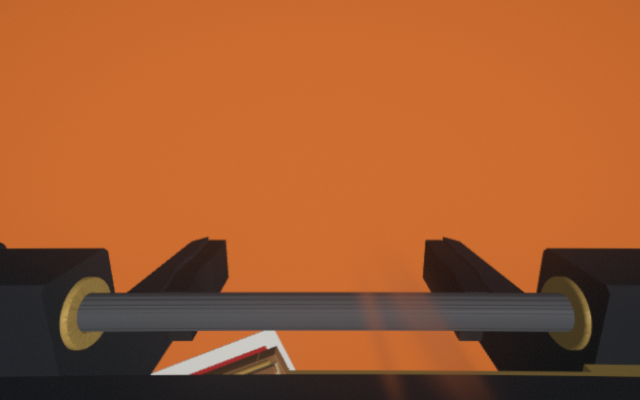

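The candidates in the top view are a red tag at (419,295), a large blue tag at (386,180) and a small blue tag at (484,212). The large blue one on the red mat fits the description. Next I'll check it in close crops.

```bash
python3 - <<'E'
import cv2,numpy as np
t=cv2.imread('pics/top0.png');s=cv2.imread('pics/scene0.png')
def cr(i,x,y,w,h,k): return cv2.resize(i[y:y+h,x:x+w],None,fx=k,fy=k,interpolation=cv2.INTER_CUBIC)
a=np.hstack([cr(t,350,140,65,80,5),cr(t,175,145,110,110,4)[:400,:440]]);cv2.imwrite('pics/cropt.png',a)
b=np.vstack([cr(s,330,145,130,70,6)[:420,:780]]);cv2.imwrite('pics/crops.png',b)
cv2.imwrite('pics/crops2.png',cr(s,235,210,65,65,8))
E
```

```text
(no output)
```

View pics/cropt.png

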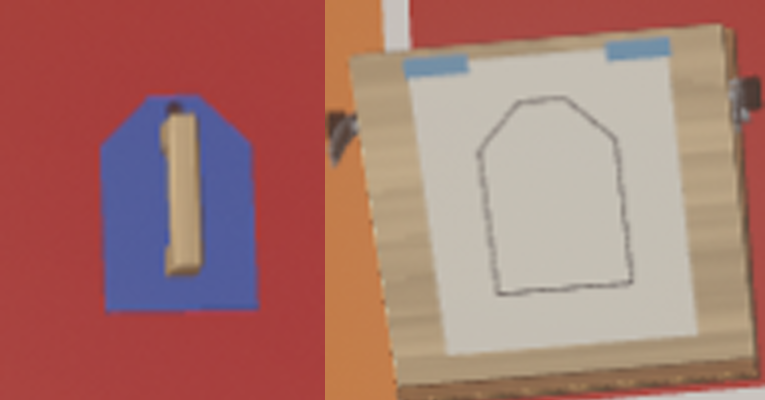

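View pics/crops.png

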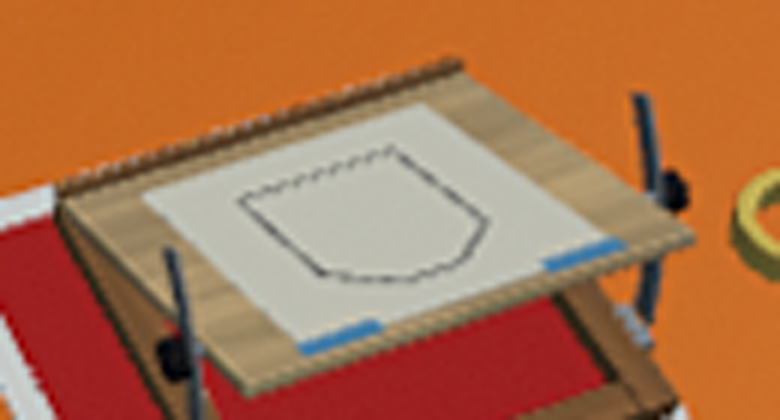

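View pics/crops2.png

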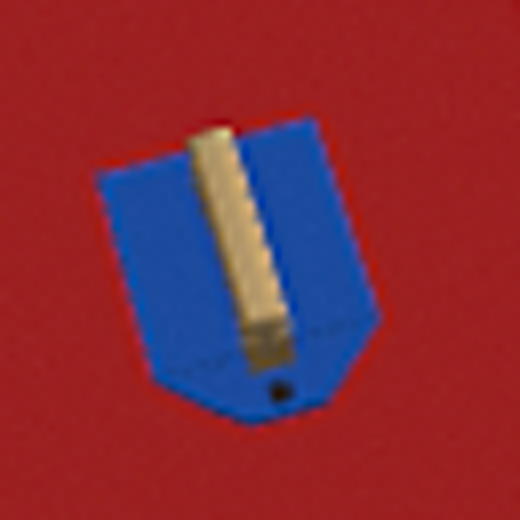

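The target is confirmed: a blue plate with a black dot and a wooden grip. Now I'll fit the poses from corners in both views.

```bash
cat > fit.py <<'E'
from h import *
from scipy.optimize import least_squares
ct=cam('top');cs=cam('scene')
m=lambda a,x0,y0,k:(np.array(a,float)+.5)/k-.5+[x0,y0]
# template plate top z=.005 order: (-65,45),( -65,-45),(35,-45),(65,-15),(65,15),(35,45)
T=np.array([[-65,45],[-65,-45],[35,-45],[65,-15],[65,15],[35,45]])/1000
tt=m([(105,311),(258,307),(251,144),(197,95),(145,96),(100,147)],350,140,5)
ts=m([(317,117),(97,175),(155,379),(253,424),(328,404),(383,318)],235,210,8)
def f(p):
    c,s=np.cos(p[2]),np.sin(p[2])
    P=np.c_[T@np.array([[c,s],[-s,c]])+p[:2],np.full(6,.005)]
    return np.r_[proj(ct,P)-tt,proj(cs,P)-ts].ravel()
r=least_squares(f,[.5,-.1,0]);print('tmpl',r.x[:2],np.degrees(r.x[2]));print(np.round(r.fun.reshape(2,6,2),1).tolist())
a=16.24
O=np.array([[-68,48],[-68,-48],[36.24,-48],[68,-a],[68,a],[36.24,48],[110,130],[110,-130]])/1000
ot=m([(172,295),(307,283),(291,139),(241,97),(194,102),(153,154),(25,57),(397,25)],175,145,4)
os_=m([(393,150),(240,200),(325,273),(400,280),(455,265),(488,222),(695,237),(248,383)],330,145,6)
def Rm(p): return (Rn.from_euler('Z',p[3])*Rn.from_euler('Y',-p[4])).as_matrix()
def g(p):
    P=np.c_[O,np.zeros(8)]@Rm(p).T+p[:3]
    return np.r_[proj(ct,P)-ot,proj(cs,P)-os_].ravel()
r2=least_squares(g,[.5,.2,.1,0,.4],loss='soft_l1');print('outline',r2.x[:3],np.degrees(r2.x[3:]))
print(np.round(g(r2.x).reshape(2,8,2),1).tolist())
J=r2.jac;print('sd',np.sqrt(np.diag(np.linalg.inv(J.T@J)))*.7)
R=Rm(r2.x);print('foot',r2.x[:3]+R@[-.14,0,0])
np.savez('fit.npz',t=r.x,o=r2.x)
for n,t,px in [('basket','basket',.0),('tape_roll','t',.011),('glue','g',.09)]: pass
print('basket',onz(ct,[[311,128]],0.1),'tape',onz(ct,[[150,189.5]],.011),'glue',onz(ct,[[488,171]],.09))
E
python3 fit.py
```

```text
tmpl [ 0.55210431 -0.20008048] -0.11184185617667597
[[[-0.5, -0.4], [-0.6, -0.2], [-0.8, -0.7], [-0.4, -0.5], [-0.0, -0.5], [-0.7, -0.7]], [[-0.8, -0.5], [-0.5, -0.2], [-0.4, -0.2], [-0.8, -0.5], [-0.6, -0.8], [-0.7, -0.6]]]
outline [0.50591992 0.24102821 0.08187214] [ 3.26758307 23.34721415]
[[[-0.4, -0.3], [-0.5, 0.1], [-0.4, 0.1], [-0.6, 0.3], [-0.4, 0.0], [-0.2, -0.9], [-0.8, -0.4], [-0.1, 0.1]], [[-0.7, -0.0], [-0.9, -0.1], [-1.0, 0.5], [0.3, 0.5], [0.4, -0.1], [-1.2, 0.1], [-0.5, -0.8], [-1.7, 0.5]]]
sd [0.00065832 0.00076143 0.00142972 0.00701898 0.01447631]
foot [0.37759207 0.23370172 0.02638983]
basket [[0.68546831 0.01390871 0.1       ]] tape [[0.53604521 0.4976334  0.011     ]] glue [[ 0.5537521  -0.48372719  0.09      ]]
```

```bash
python3 - <<'E'
from h import *
from scipy.optimize import least_squares
exec(open('fit.py').read().split("np.savez")[0].replace('from h import *',''))
def fb(p):
    b=np.r_[np.tile(p[3:5],6),np.tile(p[5:7],6)]
    return f(p[:3])+b
q=least_squares(fb,[.55,-.2,0,0,0,0,0]);print('bias',q.x,np.degrees(q.x[2]),np.abs(q.fun).max())
b=np.r_[np.tile(q.x[3:5],8),np.tile(q.x[5:7],8)]
r3=least_squares(lambda p:g(p)+b,r2.x,loss='soft_l1');print(r3.x,np.degrees(r3.x[3:]))
s=get_state();print(s['time']);R=Rn.from_euler('xyz',s['tool_rot'],degrees=True).as_matrix();print(R.round(3))
w=cam('wrist');Rc=cv2.Rodrigues(np.array(w['rvec']))[0];o=-Rc.T@np.array(w['tvec'])
print('cam in tool',R.T@(o-s['tool_pos']),'axes',(R.T@Rc.T).round(3),w['fx'])
E
```

```text
tmpl [ 0.55210431 -0.20008048] -0.11184185617667597
[[[-0.5, -0.4], [-0.6, -0.2], [-0.8, -0.7], [-0.4, -0.5], [-0.0, -0.5], [-0.7, -0.7]], [[-0.8, -0.5], [-0.5, -0.2], [-0.4, -0.2], [-0.8, -0.5], [-0.6, -0.8], [-0.7, -0.6]]]
outline [0.50591992 0.24102821 0.08187214] [ 3.26758307 23.34721415]
[[[-0.4, -0.3], [-0.5, 0.1], [-0.4, 0.1], [-0.6, 0.3], [-0.4, 0.0], [-0.2, -0.9], [-0.8, -0.4], [-0.1, 0.1]], [[-0.7, -0.0], [-0.9, -0.1], [-1.0, 0.5], [0.3, 0.5], [0.4, -0.1], [-1.2, 0.1], [-0.5, -0.8], [-1.7, 0.5]]]
sd [0.00065832 0.00076143 0.00142972 0.00701898 0.01447631]
foot [0.37759207 0.23370172 0.02638983]
bias [ 5.59629111e-01 -2.08526275e-01 -1.41402558e-03 -2.22522291e+00
  3.02890744e+00  2.67243482e+00 -2.25066072e+00] -0.08101769781344376 0.4595675176535341
[0.51340199 0.23241978 0.08318038 0.06029586 0.41368377] [ 3.45469813 23.7023338 ]
1.1
[[ 0.     0.333  0.943]
 [-0.     0.943 -0.333]
 [-1.    -0.     0.   ]]
cam in tool [-0.14596588 -0.00057027 -0.06585599] axes [[ 0.    -0.255  0.967]
 [ 1.    -0.001 -0.001]
 [ 0.001  0.967  0.255]] 351.70900620860704
```

```bash
cat >> h.py <<'E'
def toolR(yaw,tilt):
    # board-like frame: x up slope, y level, z normal ; tool x=-z, tool y=y, tool z=x
    B=(Rn.from_euler('Z',yaw)*Rn.from_euler('Y',-tilt)).as_matrix()
    return np.c_[-B[:,2],B[:,1],B[:,0]]
def cur():
    s=get_state(); return s['tool_pos'],Rn.from_euler('xyz',s['tool_rot'],degrees=True).as_matrix(),s
def plan(goals,p=None,R=None,g=-1,vmax=.04,wmax=7.):
    if p is None: p,R,_=cur()
    rows=[]
    for G,RG in goals:
        rv=Rn.from_matrix(R.T@RG).as_rotvec()
        n=int(np.ceil(max(np.linalg.norm(G-p)/vmax,np.degrees(np.linalg.norm(rv))/wmax,1)))
        p0,R0=p.copy(),R.copy()
        for i in range(1,n+1):
            pt=p0+(G-p0)*i/n; Rt=R0@Rn.from_rotvec(rv*i/n).as_matrix()
            d=np.round(R.T@(pt-p)*100,1); w=np.round(np.degrees(Rn.from_matrix(R.T@Rt).as_rotvec()),1)
            rows.append([*d.tolist(),*w.tolist(),g])
            p=p+R@d/100; R=R@Rn.from_rotvec(np.radians(w)).as_matrix()
    for i in range(0,len(rows),5): print(rows[i:i+5])
    print(len(rows),'end',p,np.round(Rn.from_matrix(R).as_euler('xyz',degrees=True),2)); return p,R
E
python3 - <<'E'
from h import *
plan([(np.array([.56,.24,.27]),toolR(0.06,0))])
E
```

```text
[[-0.3, -0.9, 3.7, -1.9, 0.0, 0.0, -1], [-0.2, -1.1, 3.7, -1.9, 0.0, 0.0, -1], [-0.3, -1.2, 3.7, -1.9, 0.0, 0.0, -1], [-0.2, -1.3, 3.6, -1.9, 0.0, 0.0, -1], [-0.3, -1.4, 3.6, -1.9, 0.0, 0.0, -1]]
[[-0.3, -1.5, 3.5, -2.0, 0.0, 0.0, -1], [-0.2, -1.7, 3.5, -1.9, 0.0, 0.0, -1], [-0.3, -1.8, 3.4, -1.9, 0.0, 0.0, -1], [-0.2, -1.9, 3.4, -1.9, 0.0, 0.0, -1], [-0.3, -1.9, 3.3, -1.9, 0.0, 0.0, -1]]
[[-0.3, -2.1, 3.2, -1.9, 0.0, 0.0, -1], [-0.2, -2.3, 3.1, -1.9, 0.0, 0.0, -1]]
12 end [0.55975241 0.23956247 0.26973057] [-73.7   90.   -70.27]
```

Emit:
{"api": "carry_out", "payload": {"steps": [[[-0.3,-0.9,3.7,-1.9,0,0,-1],[-0.2,-1.1,3.7,-1.9,0,0,-1],[-0.3,-1.2,3.7,-1.9,0,0,-1],[-0.2,-1.3,3.6,-1.9,0,0,-1],[-0.3,-1.4,3.6,-1.9,0,0,-1]]]}}

```text
time: 1.57
tool_pos: [0.3366, 0.3874, 0.2519]
tool_rot: [66.1, 90.0, 56.3]
contact_force: [-0.4, 1.0, 0.1]
finger_gap: 0.0879
```

Emit:
{"api": "carry_out", "payload": {"steps": [[[-0.3,-1.5,3.5,-2,0,0,-1],[-0.2,-1.7,3.5,-1.9,0,0,-1],[-0.3,-1.8,3.4,-1.9,0,0,-1],[-0.2,-1.9,3.4,-1.9,0,0,-1],[-0.3,-1.9,3.3,-1.9,0,0,-1]]]}}

```text
time: 1.98
tool_pos: [0.4977, 0.2814, 0.2648]
tool_rot: [157.4, 90.0, 157.1]
contact_force: [0.1, 0.6, -0.0]
finger_gap: 0.0879
```

Emit:
{"api": "carry_out", "payload": {"steps": [[[-0.3,-2.1,3.2,-1.9,0,0,-1],[-0.2,-2.3,3.1,-1.9,0,0,-1],[0,0,0,0,0,0,-1]]]}}

```text
time: 2.23
tool_pos: [0.5639, 0.2353, 0.2689]
tool_rot: [-65.7, 89.9, -62.4]
contact_force: [-0.0, 0.3, 0.4]
finger_gap: 0.0884
```

```bash
python3 - <<'E'
from h import *
c=cam('wrist','w1.png'); p,R,s=cur();print(s['time'],p,s['tool_rot'],s['contact_force'])
np.savez('w1.npz',**{k:c[k] for k in c})
f=np.load('fit.npz');o=f['o'];B=(Rn.from_euler('Z',o[3])*Rn.from_euler('Y',-o[4])).as_matrix()
a=16.24;O=np.array([[-68,48],[-68,-48],[36.24,-48],[68,-a],[68,a],[36.24,48]])/1000
print(proj(c,np.c_[O,np.zeros(6)]@B.T+o[:3]).round(1).tolist())
E
```

```text
2.2833 [0.56174853 0.23731229 0.26883112] [-151.6351702    89.95740336 -148.41087133] [ 0.64372844  0.44692843 -0.44584971]
[[386.0, 48.6], [284.6, 48.8], [282.9, 155.8], [317.9, 190.2], [354.3, 190.2], [388.9, 155.6]]
```

View pics/w1.png

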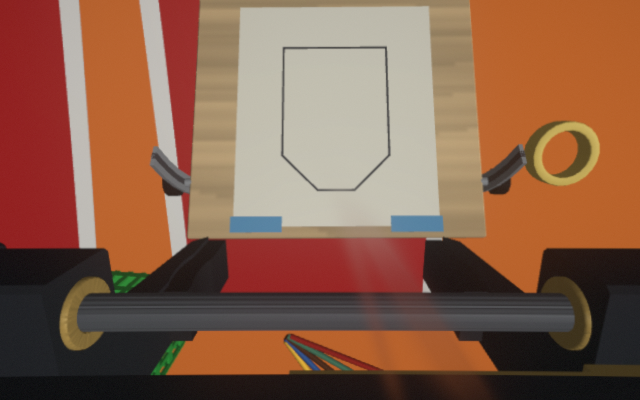

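The outline shows clearly, with its low edge at row 47 and clipped end at row 190. That is within about 1 px of the prediction. Next I'll refine it with sub-pixel corners.

```bash
cat > fit2.py <<'E'
import io,contextlib
with contextlib.redirect_stdout(io.StringIO()): exec(open('fit.py').read().split("np.savez")[0])
w=dict(np.load('w1.npz'))
gray=cv2.cvtColor(w['img'],cv2.COLOR_RGB2GRAY)
# sub-pixel line fits: sample dark line centre across each outline edge
k0=proj(w,np.c_[O[:6],np.zeros(6)]@Rm(r2.x).T+r2.x[:3])
def edge(a,b):
    t=(b-a)/np.linalg.norm(b-a);n=np.array([-t[1],t[0]]);pts=[]
    for s in np.linspace(.15,.85,25):
        m0=a+(b-a)*s; u=np.arange(-5,5.01,.25); q=(m0+u[:,None]*n).astype(np.float32)
        v=cv2.remap(gray,q[:,0].reshape(1,-1),q[:,1].reshape(1,-1),cv2.INTER_LINEAR)[0].astype(float)
        d=np.clip(np.median(v)-15-v,0,None)
        if d.sum()>20: pts.append(m0+n*(d*u).sum()/d.sum())
    l=cv2.fitLine(np.array(pts,np.float32),cv2.DIST_HUBER,0,.01,.01).ravel(); return l
E=[edge(k0[i],k0[(i+1)%6]) for i in range(6)]
def inter(l,m_):
    A=np.array([[l[0],-m_[0]],[l[1],-m_[1]]]);x=np.linalg.solve(A,m_[2:]-l[2:]);return l[2:]+x[0]*l[:2]
kw=np.array([inter(E[i-1],E[i]) for i in range(6)])
print(kw.round(2).tolist())
def gw(p): return (proj(w,np.c_[O[:6],np.zeros(6)]@Rm(p).T+p[:3])-kw).ravel()
q=least_squares(gw,r2.x);print('wrist only',q.x[:3],np.degrees(q.x[3:]),np.abs(q.fun).max())
q3=least_squares(lambda p:np.r_[g(p)+.5,2.5*gw(p)],r2.x,loss='soft_l1');print('joint',q3.x[:3],np.degrees(q3.x[3:]));print(gw(q3.x).round(2).tolist())
q2=least_squares(lambda p:g(p)+.5,r2.x,loss='soft_l1');print('fixed cams -.5px',q2.x[:3],np.degrees(q2.x[3:]))
rt=least_squares(lambda p:f(p)+.5,r.x);print('tmpl',rt.x[:2],np.degrees(rt.x[2]))
np.savez('fit2.npz',o=q3.x,t=rt.x)
E
python3 fit2.py
```

```text
[[385.4599914550781, 47.04999923706055], [283.2699890136719, 47.54999923706055], [281.75, 155.2100067138672], [317.20001220703125, 189.5800018310547], [353.9700012207031, 189.5500030517578], [388.9200134277344, 154.6300048828125]]
wrist only [0.5049211  0.24023627 0.0845706 ] [ 3.44911565 23.71920629] 0.15403859315850355
joint [0.50497961 0.2402644  0.08442581] [ 3.44645827 23.58980301]
[0.06, -0.04, 0.05, 0.06, 0.08, -0.05, 0.02, 0.21, 0.0, 0.08, -0.09, 0.01]
fixed cams -.5px [0.50630984 0.240828   0.08515788] [ 3.33085154 23.37127893]
tmpl [ 0.55211053 -0.19983278] -0.11805221059400128
```

```bash
python3 - <<'E'
from h import *
R=toolR(-0.002,0)
plan([(np.array([.552,.05,.25]),toolR(0.03,0)),(np.array([.552,-.2,.15]),R)])
E
```

```text
[[0.4, -3.8, -0.4, 0.3, -0.0, -0.0, -1], [0.4, -3.8, -0.3, 0.4, -0.0, -0.0, -1], [0.4, -3.7, -0.4, 0.3, -0.0, -0.0, -1], [0.3, -3.8, -0.3, 0.3, -0.0, -0.0, -1], [0.4, -3.8, -0.3, 0.4, -0.0, -0.0, -1]]
[[1.4, -3.6, -0.1, 0.3, -0.0, -0.0, -1], [1.5, -3.5, -0.1, 0.2, -0.0, -0.0, -1], [1.4, -3.6, -0.0, 0.3, -0.0, -0.0, -1], [1.4, -3.6, -0.1, 0.2, -0.0, -0.0, -1], [1.5, -3.6, -0.0, 0.3, -0.0, -0.0, -1]]
[[1.4, -3.5, -0.0, 0.3, -0.0, -0.0, -1], [1.4, -3.6, -0.0, 0.2, -0.0, -0.0, -1]]
12 end [ 0.55243177 -0.19995515  0.15033888] [170.    89.95 169.9 ]
```

Emit:
{"api": "carry_out", "payload": {"steps": [[[0.4,-3.8,-0.4,0.3,0,0,-1],[0.4,-3.8,-0.3,0.4,0,0,-1],[0.4,-3.7,-0.4,0.3,0,0,-1],[0.3,-3.8,-0.3,0.3,0,0,-1],[0.4,-3.8,-0.3,0.4,0,0,-1]]]}}

```text
time: 2.8
tool_pos: [0.5508, 0.0498, 0.2511]
tool_rot: [3.2, 90.0, 5.0]
contact_force: [1.0, 0.0, -0.2]
finger_gap: 0.0883
```

Emit:
{"api": "carry_out", "payload": {"steps": [[[1.4,-3.6,-0.1,0.3,0,0,-1],[1.5,-3.5,-0.1,0.2,0,0,-1],[1.4,-3.6,0,0.3,0,0,-1],[1.4,-3.6,-0.1,0.2,0,0,-1],[1.5,-3.6,0,0.3,0,0,-1]]]}}

```text
time: 3.22
tool_pos: [0.5522, -0.1292, 0.1788]
tool_rot: [-12.8, 89.9, -12.3]
contact_force: [0.8, 0.1, 1.0]
finger_gap: 0.0879
```

Emit:
{"api": "carry_out", "payload": {"steps": [[[1.4,-3.5,0,0.3,0,0,-1],[1.4,-3.6,0,0.2,0,0,-1],[0,0,0,0,0,0,-1],[0,0,0,0,0,0,-1]]]}}

```text
time: 3.55
tool_pos: [0.5526, -0.1999, 0.1502]
tool_rot: [139.0, 89.9, 138.9]
contact_force: [0.5, 0.6, -0.2]
finger_gap: 0.0883
```

```bash
python3 - <<'E'
from h import *
c=cam('wrist','w2.png'); p,R,s=cur();print(s['time'],p,R.round(4))
np.savez('w2.npz',**{k:c[k] for k in c})
x,y,a=np.load('fit2.npz')['t']
T=np.array([[-65,45],[-65,-45],[35,-45],[65,-15],[65,15],[35,45]])/1000
P=np.c_[T,np.full(6,.005)]
B=np.array([[-46,9,43],[-46,-9,43],[46,-9,43],[46,9,43]])/1000
Ra=Rn.from_euler('Z',a).as_matrix()
print(proj(c,P@Ra.T+[x,y,0]).round(1).tolist());print(proj(c,B@Ra.T+[x,y,0]).round(1).tolist())
E
```

```text
3.6 [ 0.55300931 -0.19890339  0.15099204] [[ 0.e+00  7.e-04  1.e+00]
 [ 4.e-04  1.e+00 -7.e-04]
 [-1.e+00  4.e-04  0.e+00]]
[[381.8, 108.9], [269.3, 109.0], [274.2, 227.5], [309.0, 259.3], [342.5, 259.2], [377.2, 227.4]]
[[338.4, 136.8], [313.0, 136.8], [314.2, 256.9], [337.4, 256.9]]
```

View pics/w2.png

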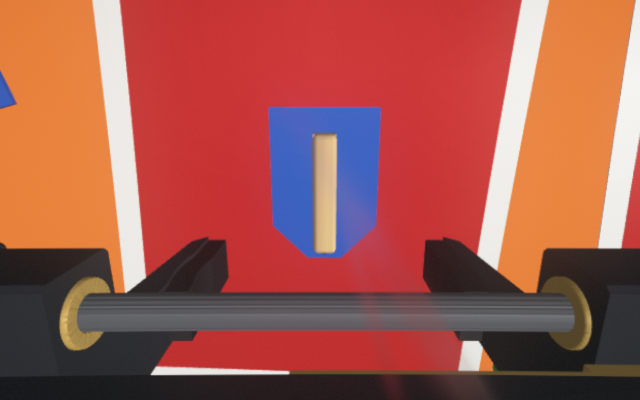

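The template matches the prediction within 2 px: its base edge is at row 107 and the grip bar spans columns 313–338, rows 134–254. That puts it about 1.5 mm nearer than predicted, so I'll descend and grip.

Emit:
{"api": "carry_out", "payload": {"steps": [[[3.5,0,-0.1,0,0,0,-1],[3.5,0,-0.1,0,0,0,-1],[3.5,0,0,0,0,0,-1],[2,0,0,0,0,0,-1],[1,0,0,0,0,0,-1]]]}}

```text
time: 4.02
tool_pos: [0.5505, -0.1974, 0.0139]
tool_rot: [145.0, 89.8, 145.0]
contact_force: [0.2, 0.2, -0.5]
finger_gap: 0.0881
```

Emit:
{"api": "carry_out", "payload": {"steps": [[[0,0,0,0,0,0,-1],[0,0,0,0,0,0,1],[0,0,0,0,0,0,1],[0,0,0,0,0,0,1],[0,0,0,0,0,0,1]]]}}

```text
time: 4.43
tool_pos: [0.5516, -0.2003, 0.017]
tool_rot: [-30.4, 89.9, -30.4]
contact_force: [0.4, 0.3, -0.4]
finger_gap: 0.0632
```

Emit:
{"api": "carry_out", "payload": {"steps": [[[0,0,0,0,0,0,1],[0,0,0,0,0,0,1],[0,0,0,0,0,0,1],[0,0,0,0,0,0,1]]]}}

```text
time: 4.77
tool_pos: [0.551, -0.2001, 0.0158]
tool_rot: [-5.4, 90.0, -5.5]
contact_force: [-0.0, -1.6, -0.0]
finger_gap: 0.0366
```

Emit:
{"api": "carry_out", "payload": {"steps": [[[0,0,0,0,0,0,1],[0,0,0,0,0,0,1],[0,0,0,0,0,0,1],[0,0,0,0,0,0,1],[0,0,0,0,0,0,1]]]}}

```text
time: 5.18
tool_pos: [0.551, -0.2001, 0.0157]
tool_rot: [-73.6, 90.0, -73.6]
contact_force: [1.2, -1.0, 0.2]
finger_gap: 0.0172
```

Emit:
{"api": "carry_out", "payload": {"steps": [[[0,0,0,0,0,0,1],[0,0,0,0,0,0,1],[0,0,0,0,0,0,1]]]}}

```text
time: 5.43
tool_pos: [0.551, -0.2001, 0.0157]
tool_rot: [-109.1, 90.0, -109.2]
contact_force: [-0.5, -0.8, -0.6]
finger_gap: 0.0175
```

The gap is 17.5 mm, so it is gripped. Next I'll lift and then travel to a standoff above the board.

```bash
python3 - <<'E'
from h import *
o=np.load('fit2.npz')['o']; R=toolR(o[3],o[4]); n=-R[:,0]
print(n)
plan([(np.array([.551,-.2,.09]),toolR(0,0)),(np.array([.545,-.17,.2]),toolR(0,0)),(np.array([.50,.0,.26]),toolR(0.0,0.2)),(o[:3]+n*(.0157+.10),R)],p=np.array([.551,-.2,.0157]),R=toolR(0,0),g=1,vmax=.028,wmax=3)
E
```

```text
[-0.39946217 -0.02405749  0.91643397]
[[-2.5, 0.0, 0.0, 0.0, 0.0, 0.0, 1], [-2.5, 0.0, 0.0, 0.0, 0.0, 0.0, 1], [-2.4, 0.0, 0.0, 0.0, 0.0, 0.0, 1], [-2.2, 0.6, -0.1, 0.0, 0.0, 0.0, 1], [-2.2, 0.6, -0.1, 0.0, 0.0, 0.0, 1]]
[[-2.2, 0.6, -0.2, 0.0, 0.0, 0.0, 1], [-2.2, 0.6, -0.1, 0.0, 0.0, 0.0, 1], [-2.2, 0.6, -0.1, 0.0, 0.0, 0.0, 1], [-0.9, 2.4, -0.6, 0.0, -1.6, 0.0, 1], [-0.8, 2.5, -0.7, 0.0, -1.7, 0.0, 1]]
[[-0.9, 2.4, -0.6, 0.0, -1.6, 0.0, 1], [-0.9, 2.4, -0.5, 0.0, -1.6, 0.0, 1], [-1.0, 2.4, -0.6, 0.0, -1.7, 0.0, 1], [-0.9, 2.5, -0.5, 0.0, -1.6, 0.0, 1], [-1.0, 2.4, -0.5, 0.0, -1.7, 0.0, 1]]
[[0.7, 2.6, -0.6, -0.4, -1.3, 0.1, 1], [0.6, 2.7, -0.6, -0.3, -1.4, 0.1, 1], [0.7, 2.6, -0.6, -0.4, -1.3, 0.1, 1], [0.6, 2.7, -0.6, -0.4, -1.4, 0.2, 1], [0.7, 2.6, -0.6, -0.3, -1.3, 0.1, 1]]
[[0.6, 2.7, -0.6, -0.4, -1.4, 0.1, 1], [0.6, 2.6, -0.6, -0.4, -1.3, 0.1, 1], [0.6, 2.7, -0.5, -0.3, -1.3, 0.1, 1], [0.6, 2.6, -0.6, -0.4, -1.4, 0.1, 1]]
24 end [0.45893508 0.2371075  0.19058267] [-0.1  66.4   3.35]
```

Emit:
{"api": "carry_out", "payload": {"steps": [[[-2.5,0,0,0,0,0,1],[-2.5,0,0,0,0,0,1],[-2.4,0,0,0,0,0,1],[-2.2,0.6,-0.1,0,0,0,1],[-2.2,0.6,-0.1,0,0,0,1]]]}}

```text
time: 5.85
tool_pos: [0.5488, -0.1879, 0.1347]
tool_rot: [139.8, 90.0, 139.8]
contact_force: [0.3, -0.9, -2.0]
finger_gap: 0.0177
```

Emit:
{"api": "carry_out", "payload": {"steps": [[[-2.2,0.6,-0.2,0,0,0,1],[-2.2,0.6,-0.1,0,0,0,1],[-2.2,0.6,-0.1,0,0,0,1],[-0.9,2.4,-0.6,0,-1.6,0,1],[-0.8,2.5,-0.7,0,-1.7,0,1]]]}}

```text
time: 6.27
tool_pos: [0.5321, -0.1209, 0.2173]
tool_rot: [-0.4, 86.6, -0.5]
contact_force: [-0.0, 0.1, -2.2]
finger_gap: 0.0177
```

Emit:
{"api": "carry_out", "payload": {"steps": [[[-0.9,2.4,-0.6,0,-1.6,0,1],[-0.9,2.4,-0.5,0,-1.6,0,1],[-1,2.4,-0.6,0,-1.7,0,1],[-0.9,2.5,-0.5,0,-1.6,0,1],[-1,2.4,-0.5,0,-1.7,0,1]]]}}

```text
time: 6.68
tool_pos: [0.4991, 0.0012, 0.2603]
tool_rot: [0.2, 78.5, 0.1]
contact_force: [0.6, -0.3, -1.7]
finger_gap: 0.0177
```

Emit:
{"api": "carry_out", "payload": {"steps": [[[0.7,2.6,-0.6,-0.4,-1.3,0.1,1],[0.6,2.7,-0.6,-0.3,-1.4,0.1,1],[0.7,2.6,-0.6,-0.4,-1.3,0.1,1],[0.6,2.7,-0.6,-0.4,-1.4,0.2,1],[0.7,2.6,-0.6,-0.3,-1.3,0.1,1]]]}}

```text
time: 7.1
tool_pos: [0.4765, 0.1331, 0.2207]
tool_rot: [0.5, 71.7, 2.3]
contact_force: [-0.5, 0.3, -1.5]
finger_gap: 0.0176
```

Emit:
{"api": "carry_out", "payload": {"steps": [[[0.6,2.7,-0.6,-0.4,-1.4,0.1,1],[0.6,2.6,-0.6,-0.4,-1.3,0.1,1],[0.6,2.7,-0.5,-0.3,-1.3,0.1,1],[0.6,2.6,-0.6,-0.4,-1.4,0.1,1]]]}}

```text
time: 7.43
tool_pos: [0.4589, 0.2385, 0.1903]
tool_rot: [-0.0, 66.3, 3.4]
contact_force: [0.9, 0.2, -1.5]
finger_gap: 0.0178
```

Emit:
{"api": "carry_out", "payload": {"steps": [[[0,0,0,0,0,0,1],[0,0,0,0,0,0,1]]]}}

```text
time: 7.6
tool_pos: [0.4586, 0.238, 0.19]
tool_rot: [-0.2, 66.5, 3.4]
contact_force: [0.6, 0.3, -0.9]
finger_gap: 0.0177
```

```bash
python3 - <<'E'
from h import *
p,R,s=cur();print(s['time'],p,s['tool_rot'],s['contact_force'],s['finger_gap'])
o=np.load('fit2.npz')['o']; RG=toolR(o[3],o[4])
print('rel rotvec deg',np.degrees(Rn.from_matrix(RG.T@R).as_rotvec()),'pos in tool goal',RG.T@(p-o[:3])*1000)
for n in ['wrist','top','scene']:
    c=cam(n,n+'3.png')
    T=np.array([[-65,45],[-65,-45],[35,-45],[65,-15],[65,15],[35,45]])/1000
    P=p+np.c_[np.full(6,.0107),T[:,1],T[:,0]-.0003]@R.T
    print(n,proj(c,P).round(1).tolist())
    i=cv2.imread(f'pics/{n}3.png')
    if n!='wrist':
        u=proj(c,P).mean(0).astype(int); i=cv2.resize(i[u[1]-50:u[1]+50,u[0]-65:u[0]+65],None,fx=6,fy=6,interpolation=cv2.INTER_CUBIC); cv2.imwrite(f'pics/{n}3c.png',i);print(u-[65,50])
E
```

```text
7.6 [0.45861184 0.23796396 0.18998823] [-0.17116608 66.49743723  3.35249926] [ 0.60328934  0.31827489 -0.87283455] 0.017650190598404888
rel rotvec deg [-0.0850302   0.0872962  -0.03740516] pos in tool goal [-115.31849832    0.49115698   -0.2982771 ]
wrist [[430.7, 109.5], [221.7, 109.8], [236.7, 315.1], [297.6, 365.9], [354.9, 365.8], [415.8, 315.0]]
top [[211.8, 228.6], [245.7, 225.8], [241.3, 188.8], [228.4, 178.4], [216.8, 179.4], [206.7, 191.7]]
[160 148]
scene [[391.0, 141.0], [366.0, 148.7], [380.0, 159.5], [393.5, 160.2], [402.3, 157.3], [406.2, 151.2]]
[324 102]
```

View pics/wrist3.png

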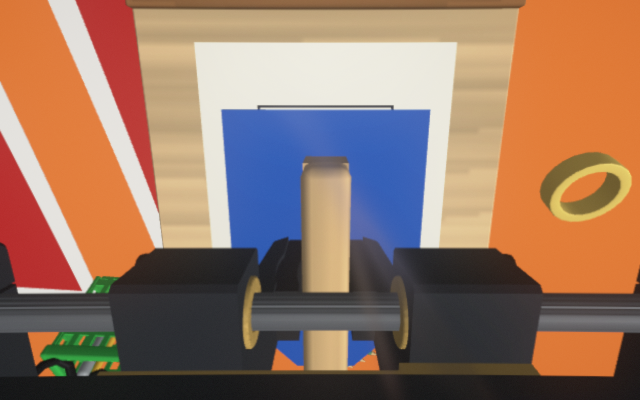

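View pics/scene3c.png

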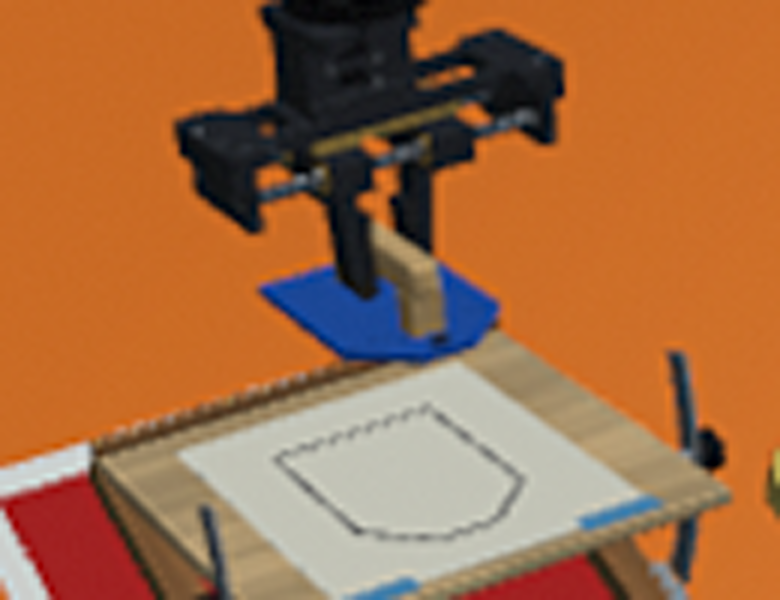

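The held plate's back edge is at row 109, columns 222–430, which matches the prediction, so it has not slipped in the grip. Now I'll descend along the board normal.

Emit:
{"api": "carry_out", "payload": {"steps": [[[2,0,0,0,0,0,1],[2,0,0,0,0,0,1],[2,0,0,0,0,0,1],[1.5,0,0,0,0,0,1],[1,0,0,0,0,0,1]]]}}

```text
time: 8.17
tool_pos: [0.4941, 0.2379, 0.1116]
tool_rot: [-0.1, 66.5, 3.1]
contact_force: [-0.0, -0.5, -1.8]
finger_gap: 0.0179
```

Emit:
{"api": "carry_out", "payload": {"steps": [[[0.5,0,0,0,0,0,1],[0,0,0,0,0,0,1],[0,0,0,0,0,0,1]]]}}

```text
time: 8.42
tool_pos: [0.4958, 0.239, 0.1087]
tool_rot: [-0.1, 66.4, 3.3]
contact_force: [-0.2, -0.9, -1.3]
finger_gap: 0.0176
```

```bash
cat > chk.py <<'E'
from h import *
import sys
o=np.load('fit2.npz')['o']; RG=toolR(o[3],o[4])
S=[]
for i in range(int(sys.argv[2])):
    c=cam('wrist',sys.argv[1]); p,R,s=cur(); S.append(np.r_[p,s['contact_force'],s['ft_torque']])
    rv=np.degrees(Rn.from_matrix(RG.T@R).as_rotvec())
S=np.array(S).mean(0);p=S[:3]
print(s['time'],'rot',rv.round(2),'pos goal',(RG.T@(p-o[:3])*1000).round(2),'F tool',(RG.T@S[3:6]).round(2),'M',(RG.T@S[6:]).round(3),s['finger_gap'])
a=16.24;O=np.array([[-68,48],[-68,-48],[36.24,-48],[68,-a],[68,a],[36.24,48]])/1000
T=np.array([[-65,45],[-65,-45],[35,-45]])/1000
print('outl',proj(c,o[:3]+np.c_[np.zeros(3),O[:3,1],O[:3,0]]@RG.T)[:,:].round(1).tolist())
print('held',proj(c,p+np.c_[np.full(3,.0107),T[:,1],T[:,0]-.0003]@R.T).round(1).tolist())
E
python3 chk.py w4.png 4
```

```text
8.6167 rot [ 0.05 -0.08 -0.05] pos goal [-26.28  -0.45   1.26] F tool [ 1.19  0.06 -0.21] M [ 0.033  0.287 -0.004] 0.017901727921239986
outl [[429.0, 100.4], [224.8, 100.9], [239.2, 299.2]]
held [[430.6, 109.5], [221.6, 109.8], [236.7, 315.1]]
```

View pics/w4.png

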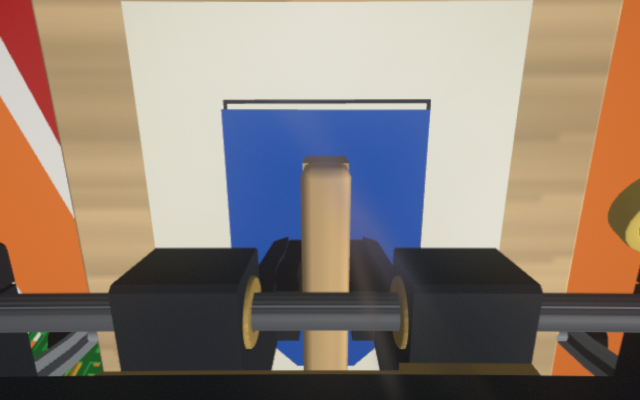

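Aligned, about 10 mm clear of the sheet. The outline's low edge (row 101) shows just past the plate's edge (row 109).

Emit:
{"api": "carry_out", "payload": {"steps": [[[0.4,0,-0.1,0,0,0,1],[0.3,0,0,0,0,0,1],[0.1,0,0,0,0,0,1],[0,0,0,0,0,0,1],[0,0,0,0,0,0,1]]]}}

```text
time: 9.03
tool_pos: [0.4977, 0.2393, 0.1003]
tool_rot: [-0.1, 66.4, 3.3]
contact_force: [-0.5, -1.0, -0.8]
finger_gap: 0.0178
```

```bash
python3 chk.py w5.png 4
```

```text
9.2333 rot [ 0.05 -0.02 -0.07] pos goal [-17.59  -0.46  -0.23] F tool [ 1.51 -0.23 -0.46] M [0.011 0.296 0.032] 0.01784685614651555
outl [[434.4, 103.6], [219.9, 104.0], [235.5, 310.6]]
held [[430.7, 109.5], [221.8, 109.7], [236.8, 315.1]]
```

View pics/w5.png

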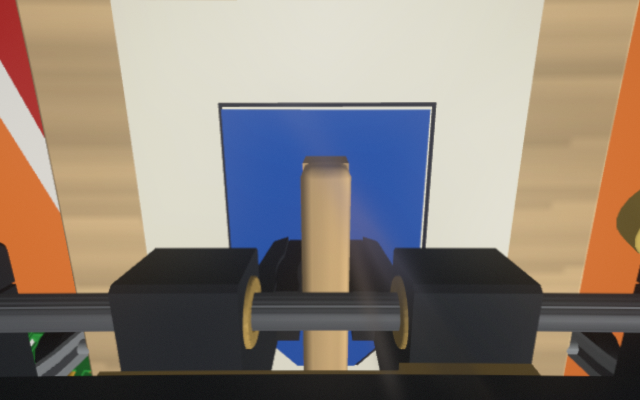

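Emit:
{"api": "carry_out", "payload": {"steps": [[[0.1,0.05,0,0,0,0,1],[0,0,0,0,0,0,1],[0,0,0,0,0,0,1]]]}}

```text
time: 9.48
tool_pos: [0.4981, 0.2399, 0.0994]
tool_rot: [-0.1, 66.4, 3.3]
contact_force: [-0.6, -0.1, -2.3]
finger_gap: 0.0177
```

Emit:
{"api": "carry_out", "payload": {"steps": [[[0.05,0,0,0,0,0,1],[0,0,0,0,0,0,1],[0,0,0,0,0,0,1]]]}}

```text
time: 9.73
tool_pos: [0.4983, 0.2399, 0.099]
tool_rot: [-0.1, 66.4, 3.3]
contact_force: [0.3, -0.3, -1.1]
finger_gap: 0.018
```

```bash
python3 chk.py w6.png 4
```

```text
9.9333 rot [ 0.05 -0.02 -0.07] pos goal [-1.605e+01  1.000e-02 -2.600e-01] F tool [ 1.28 -0.13 -0.53] M [0.031 0.297 0.034] 0.017773089990308202
outl [[434.4, 103.6], [217.9, 104.1], [233.8, 312.3]]
held [[430.7, 109.5], [221.7, 109.8], [236.8, 315.1]]
```

Emit:
{"api": "carry_out", "payload": {"steps": [[[0.05,0,0,0,0,0,1],[0,0,0,0,0,0,1],[0,0,0,0,0,0,1]]]}}

```text
time: 10.18
tool_pos: [0.4985, 0.2399, 0.0986]
tool_rot: [-0.1, 66.4, 3.3]
contact_force: [0.6, 0.6, -1.6]
finger_gap: 0.0175
```

Emit:
{"api": "carry_out", "payload": {"steps": [[[0.05,0,0,0,0,0,1],[0,0,0,0,0,0,1],[0,0,0,0,0,0,1]]]}}

```text
time: 10.43
tool_pos: [0.4987, 0.2399, 0.0981]
tool_rot: [-0.1, 66.4, 3.3]
contact_force: [-1.1, -1.4, -0.3]
finger_gap: 0.0175
```

```bash
python3 chk.py w7.png 4
```

```text
10.6333 rot [ 0.05 -0.01 -0.07] pos goal [-15.07   0.02  -0.27] F tool [-0.24 -0.4  -0.92] M [0.028 0.293 0.023] 0.017517710673123736
outl [[435.0, 103.6], [217.2, 104.0], [233.3, 313.4]]
held [[430.7, 109.5], [221.7, 109.7], [236.8, 315.1]]
```

Emit:
{"api": "carry_out", "payload": {"steps": [[[0.05,0,0,0,0,0,1],[0,0,0,0,0,0,1],[0,0,0,0,0,0,1]]]}}

```text
time: 10.88
tool_pos: [0.4988, 0.2399, 0.0981]
tool_rot: [-0.1, 66.4, 3.3]
contact_force: [-7.0, -2.1, 6.3]
finger_gap: 0.0178
```

```bash
python3 chk.py w8.png 4
```

```text
11.0833 rot [ 0.05 -0.02 -0.07] pos goal [-15.     0.02  -0.25] F tool [-8.21 -1.43 -2.93] M [-0.     0.604 -0.16 ] 0.01755576994270609
outl [[435.1, 103.6], [217.1, 104.0], [233.3, 313.4]]
held [[430.7, 109.5], [221.7, 109.7], [236.8, 315.1]]
```

View pics/w8.png

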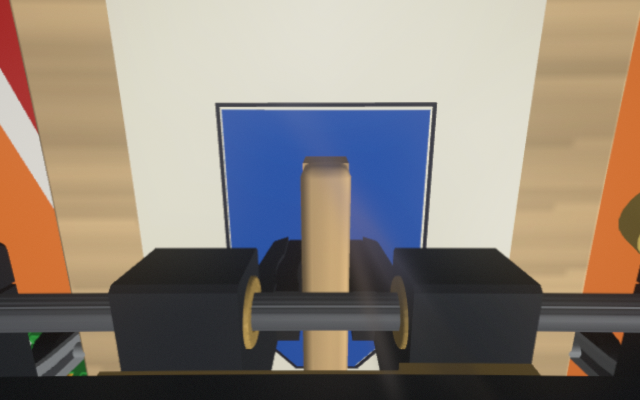

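The press is about 9.6 N along the normal, compared with free air. I'll do a last check from the outside cameras.

```bash
python3 - <<'E'
from h import *
o=np.load('fit2.npz')['o']; RG=toolR(o[3],o[4])
ims=[]
for n,(x,y,w,h) in [('scene',(320,130,130,75)),('top',(170,140,120,75))]:
    c=cam(n); i=c['img'][y:y+h,x:x+w,::-1]; ims.append(cv2.resize(i,(640,int(h*640/w)),interpolation=cv2.INTER_CUBIC)[:300])
cv2.imwrite('pics/end.png',np.vstack(ims))
S=[]
for i in range(4): optics.camera('top');S.append(get_state()['contact_force'])
print((RG.T@np.array(S).T).T.round(1).tolist(),get_state()['time'])
E
```

```text
[[-8.0, -1.6, -2.8], [-7.5, -0.5, -2.6], [-7.6, -1.3, -2.6], [-7.8, -1.5, -2.9]] 11.3833
```

View pics/end.png

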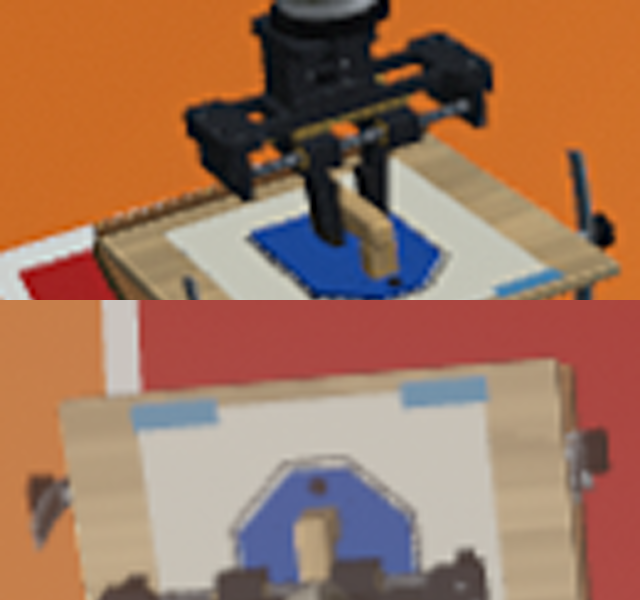

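Both outside views show the plate inside the outline with an even margin and the clipped end up the slope. The force is steady, so I'm handing in.

```bash
python3 -c "
from h import *
print(job.finish_job())"
```

```text
the job is handed in; nothing more can be done
None
```

I picked up the larger blue template by its grip, tilted it to the board's slope (measured at 23.6°) and pressed it onto the outline. I handed the job in at about 11.4 s with the arm still holding it.

My last checks before handing in:
- **Position:** by the pose estimate, the template was within 0.5 mm of the outline centre along the slope and across it. The tool was within 0.1° of the slope measured for the board. In the wrist, scene and top pictures the outline's margin looks even, with the clipped end up the slope.
- **Press:** about 9 N along the board normal, counted from the free-air reading, plus about 3 N sideways. It held steady over the last four readings (7.5–8.0 N raw).
- **Grip and surroundings:** the finger gap was 17.5 mm on the 18 mm bar. The board looked unmoved in the last pictures. I did not re-check the basket, tape roll or glue stick, but the arm kept clear of them.

No check failed. The scene/top and wrist cameras put the outline within about 1.5 mm and 0.4° of each other. That the plate lies flush is inferred from the sharp rise in force on contact, the wrist moment readings and the pictures; I could not measure it directly.

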